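Slide a gel frame out over the chute edge

ROBOT

A 6-joint arm with a two-finger parallel gripper is mounted at the origin on the work surface. World frame = base frame: x ahead of the robot, y to its left, z up, the work surface at z = 0. Lengths are in m, angles in degrees, forces in N, time in s.
With the tool pointing down it reaches from about 0.275 to 0.875 m from the base axis. Payload 12.5 kg.
Tool frame: the origin (TCP) lies at the very end of the fingers, on their centre line; the grasp point (between the pads) lies 19 mm behind it; z points along the fingers, y is the line along which they close (so a half turn about z gives the same grasp; the last joint's range is limited). The gripper opens to 85 mm and grips with 20 to 120 N. Pads are 22 mm wide; open, the fingers measure 114 mm over their backs; the gripper's body (76 mm by 85 mm) begins 54 mm behind the grasp point. The pads swing forward as they close: fully open they stand 13 mm farther back than shut.
Start: joints at [-69.477, 20.094, 94.641, -0, 65.266, -4.847], TCP at [0.236, -0.497, 0.231] pointing down, gripper open.
Joint ranges: [-157.81, 157.81], [-45, 120.19], [0.68, 151.7], [-89.99, 269.99], [4.06, 180], [-164.3, 164.3]. Speed limits (degrees/s): [127.2, 127.2, 159.86, 180, 180, 180].

INTERFACE

Orientations are given as a 3x3 rotation matrix whose columns are the frame's x, y, z axes.
In Python, from rig import arm, optics, ticket gives the robot as it stands.
- The arm moves only by the shell command python3 -m pendant 'ROWS' [OPENING]. ROWS is JSON, a list of rows, each a list of 4 numbers: the shift along the tool's x, y, z in m, then the turn about the tool's z in rad. A call has 1 to 12 rows; each row is the pose to reach, as a shift and turn from the pose commanded when the call began, along the tool's axes at that moment; what a row does not reach only later rows make up. A row lasts 1/10 s, in which the tool goes at most 50 mm and 8.59 degrees, less where a joint would pass 70% of its speed; a pose out of reach is approached as far as the arm can. A call with a gripper value outside its range is refused whole. OPENING is the finger opening in m, from 0 to 0.0854, set as the call begins (- or left out, the last holds). The fingers move at their own pace and stop on an object; the grip force is fixed at half the most. Time passes only in rows, so rows that repeat a pose let the fingers close. It gives the time, the measured TCP pose, the force, the opening and the grip force at its end, in the units of the state.
- arm.sense(): the state, without advancing time (a new reading comes with each control period).
- optics.grab_frame(name): name is "scene" or "top" or "wrist"; returns the picture (400x640x3 uint8, red, green, blue); there is no depth.
- optics.camera_info(name): a dict with "fov_y" (degrees; the focal length in pixels is half the picture's height over the tangent of half this angle, whatever the lens; pixels are square), "cx", "cy" (the principal point, pixels), "rvec" (rotation vector, rad) and "tvec" (3), from world to camera coordinates, as OpenCV has them. Camera axes: x right, y down, z forward; pixel columns grow to the right and rows downward; lengths in m; the calibration is good to about 2 mm. A picture is of the moment at which its call begins: read the wrist's pose just before it. camera_info takes no time and is no camera call; for the wrist camera it gives the pose at the moment of the call.
- ticket.hand_in(): hands the job in; it is judged then, once.
The state is a dict: "clock": time; "joints": joint angles; "joint_velocities": joint speeds; "tau": joint torques, N m; "eef_pos": TCP position; "ee_rot": TCP orientation; "contact_force": force on the tool from outside, world axes, zero at the start; "wrist_torque": the same for the moment, N m; "opening": finger opening in m; "grip_force": force on a finger pad.
Only numpy, scipy, OpenCV 4.12 (cv2) and the standard library are available. Lean on these libraries where they do the work, as an engineer would, in place of code of your own. Each camera call takes 0.05 s, during which the arm holds its last target. There are 200 camera calls.

TASK

Slide the yellow round gel frame across the zinc counter to the edge with the chute, until it sticks out 35 mm past that edge, centred over the chute mouth, and leave it lying flat there, ready to be tipped down. Only push it with the fingertips: do not grip it, lift it or let it drop, and do not disturb the black frame, the canister, the red color segment or the safety clip.

Things in the scene. Friction and masses are not known exactly. Their poses are not given: they have to be found in the camera images.
- counter: Fixed zinc-topped counter, 360 mm (its x) by 420 mm (its y), top 100 mm above the work surface. Origin at the centre of its underside, x and y along its sides, z up. An angled steel chute, 136 mm wide, leaves the middle of its -y edge and drops to a green bin; the chute with its side walls lies at least 7 mm below the counter top everywhere.
- chute_mouth (a point): Point on the counter's top edge (top surface, z = 100 mm) in the middle of its -y side, above the middle of the chute's mouth. Axes as the counter's: x runs along this edge, -y points straight out over the chute.
- yellow_frame: Loose yellow painted steel gel frame to be slid: a flat ring, 100 mm outer diameter, open hole of 72 mm diameter, 6 mm thick, about 0.16 kg (varies). Lies flat on the counter. Origin at the centre of its underside, z up. A closed pair of fingertips fits into the hole with room to spare and can push the ring from inside. It sticks out 35 mm when its centre is 15 mm inside the edge (chute_mouth y = +15 mm); it tips over if its centre passes the edge.
- black_frame: Loose black gel frame of the same shape and size, to be left alone. Origin at the centre of its underside. It and the yellow frame lie side by side about 140 mm apart along the counter's x, either one on either side, at differing distances from the edge.
- canister: Loose dented tin screw-top canister, 70 mm diameter, 100 mm high with its cap, to be left alone. Origin at the centre of its underside.
- color_segment: Loose red plastic color wheel segment, about 65 by 60 mm, 6 mm thick, to be left alone. Origin on its underside near the middle.
- safety_clip: Loose chrome safety clip, a closed loop of 7 mm bar, 67 by 37 mm, lying flat, to be left alone. Origin at the centre of its underside.
There are look-alikes about, which are no part of the job. Of the things shaped like the yellow_frame, the yellow one is meant.

How it is judged:
By the outcome, as a careful person would: the job done as asked, in the order asked, and still so for the second after the job is handed in, with the robot touching nothing.
It also fails if it takes over 64 s, if anything falls off the work surface, if the arm or the gripper's body presses on something with over 40 N, if the wrist force passes 120 N, or if a joint passes its speed limit or range.

## Working session

There is one attempt and no reset: what is moved stays moved. The work goes in short steps, Python scripts to look and compute and a shell command to move; the robot and the scene stay as the last step left them, time stands still between calls to the robot, and variables do not carry over. Pictures are saved under pics/ and viewed, at most 10 in all, crops included, and the job is handed in when it is done.

```bash
mkdir -p pics; python3 - <<'E'
from rig import arm, optics
import cv2,numpy as np
s=arm.sense();print(s['clock'],s['eef_pos'],np.round(s['ee_rot'],3).tolist(),s['opening'])
for n in ("scene","top"):
    i=optics.camera_info(n);print(n,i)
    cv2.imwrite(f"pics/{n}0.png",optics.grab_frame(n)[:,:,::-1])
E
```

```text
0.0 [ 0.23555305 -0.49662981  0.2307432 ] [[0.904, 0.428, -0.0], [0.428, -0.904, 0.001], [0.0, -0.001, -1.0]] 0.08552043602698188
scene {'fov_y': 53.83061073924383, 'cx': 325.5566490333225, 'cy': 200.06926525398285, 'rvec': array([ 2.20925425,  1.14189284, -0.41799342]), 'tvec': array([-0.45027046, -0.282051  ,  1.40907889])}
top {'fov_y': 52.73371170666308, 'cx': 313.5585838736284, 'cy': 199.2838081665083, 'rvec': array([ 2.17821834, -2.16591204,  0.10079061]), 'tvec': array([0.07941385, 0.63357196, 0.84136235])}
```

View pics/top0.png

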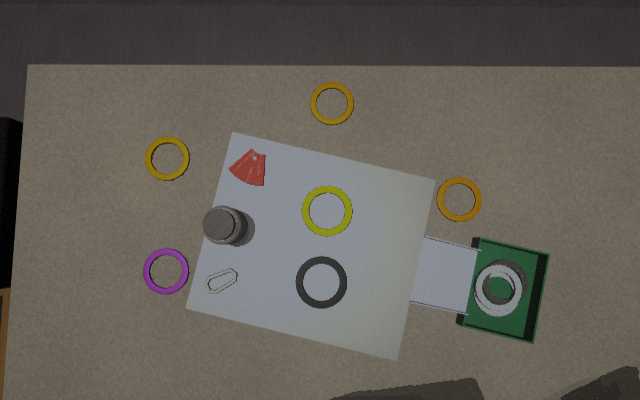

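View pics/scene0.png

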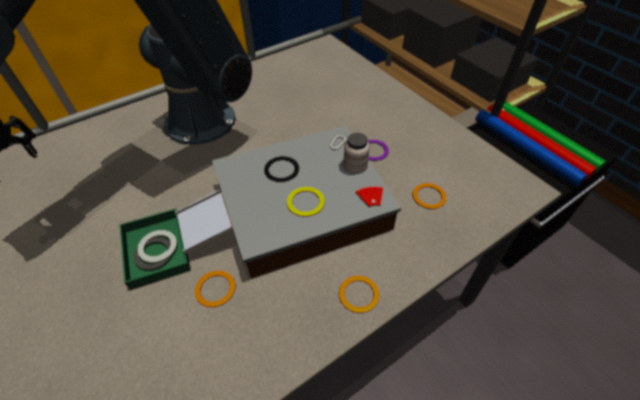

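The top view shows the counter with corners near (233,132), (436,180), (397,360) and (186,308), and the chute on its right edge near (415,268).

Ring candidates:
- Yellow (327,211), on the counter.
- Orange (332,103), (167,159) and (459,200), on the work surface.
- Magenta (166,271), on the work surface.
- White rings (500,290), in the bin.
- Black (321,282), on the counter.

Only (327,211) is true yellow and lies on the counter beside the black frame, so that is the one meant. Next I measure it and check it in a crop.

```bash
cat > h.py <<'E'
from rig import arm, optics
import cv2,numpy as np
def ray(name,uv,z,info=None):
    i=info or optics.camera_info(name); f=200/np.tan(np.radians(i['fov_y']/2))
    R=cv2.Rodrigues(i['rvec'])[0]; c=-R.T@i['tvec']
    uv=np.atleast_2d(uv).astype(float)
    d=np.c_[(uv-[i['cx'],i['cy']])/f,np.ones(len(uv))]@R
    return c+d*((z-c[2])/d[:,2])[:,None]
def yellow(im):
    h=cv2.cvtColor(im,cv2.COLOR_RGB2HSV); m=cv2.inRange(h,(26,110,60),(40,255,255))
    cs=cv2.findContours(m,cv2.RETR_EXTERNAL,cv2.CHAIN_APPROX_NONE)[0]
    return max(cs,key=cv2.contourArea)[:,0]
def ring(name,c,z=.106,info=None):
    p=ray(name,c,z,info)[:,:2].astype(np.float32); (x,y),r=cv2.minEnclosingCircle(p)
    e=cv2.fitEllipse(p); return np.array(e[0]),np.array(e[1])
def edge(g,a,b,w=6,ex=()):
    a,b=np.array(a,float),np.array(b,float); t=(b-a)/np.linalg.norm(b-a); n=np.array([-t[1],t[0]]); P=[]
    for s in np.linspace(.08,.92,60):
        q=a+s*(b-a); o=np.arange(-w,w+.1,.25); L=q+o[:,None]*n
        v=cv2.remap(g,L[:,0].astype(np.float32)[:,None],L[:,1].astype(np.float32)[:,None],1)[:,0]
        d=np.abs(v[4:]-v[:-4]); k=d.argmax()
        if d[k]>12: P.append(L[k+2])
    vx,vy,x,y=cv2.fitLine(np.float32(P),cv2.DIST_HUBER,0,.01,.01).ravel(); return np.array([x,y]),np.array([vx,vy]),len(P)
def cross(l,m):
    k=np.linalg.solve(np.c_[l[1],-m[1]],m[0]-l[0]); return l[0]+k[0]*l[1]
E
python3 - <<'E'
from h import *
im=cv2.imread('pics/top0.png')[:,:,::-1].copy()
g=cv2.GaussianBlur(cv2.cvtColor(im,cv2.COLOR_RGB2GRAY).astype(np.float32),(3,3),0)
C=[(233,132),(436,180),(397,360),(186,308)]
L=[edge(g,C[i],C[(i+1)%4]) for i in range(4)];print([l[2] for l in L])
P=np.array([cross(L[i-1],L[i]) for i in range(4)]);print('px',P.round(1).tolist())
W=ray('top',P,.1);print(W.round(4).tolist(),[round(float(np.linalg.norm(W[i]-W[(i+1)%4])),4) for i in range(4)])
c=ring('top',yellow(im));print('yellow top',c, yellow(im).mean(0))
s=cv2.imread('pics/scene0.png')[:,:,::-1].copy();print('yellow scene',ring('scene',yellow(s)),yellow(s).mean(0))
m=cv2.inRange(g,0,85).astype(np.uint8); k=np.zeros_like(m);k[245:320,285:360]=m[245:320,285:360]
b=max(cv2.findContours(k,0,1)[0],key=cv2.contourArea)[:,0];print('black',ring('top',b))
print('canister/clip/seg', ray('top',[(226,226),(222,280),(250,168)],.1).round(3).tolist())
# edges/frame
mouth=(W[1]+W[2])/2; mid0=(W[0]+W[3])/2; ey=(mid0-mouth)/np.linalg.norm(mid0-mouth); ex=np.cross(ey,[0,0,1])
# ex x ey = z
print('mouth',mouth,'ex',ex,'ey',ey)
tgt=mouth+.015*ey; yc=np.r_[c[0],.1]; print('yellow in mouth',(yc-mouth)@ex,(yc-mouth)@ey,'target',tgt,'shift',tgt-yc)
cv2.imwrite('pics/crop.png',cv2.resize(im[120:370,180:480],None,fx=2.4,fy=2.4,interpolation=2)[:,:,::-1])
E
```

```text
Traceback (most recent call last):
  File "h.py", line 23, in edge
    vx,vy,x,y=cv2.fitLine(np.float32(P),cv2.DIST_HUBER,0,.01,.01).ravel(); return np.array([x,y]),np.array([vx,vy]),len(P)
              ~~~~~~~~~~~^^^^^^^^^^^^^^^^^^^^^^^^^^^^^^^^^^^^^^^^
cv2.error: OpenCV(4.12.0) /io/opencv/modules/imgproc/src/linefit.cpp:618: error: (-215:Assertion failed) npoints2 >= 0 || npoints3 >= 0 in function 'fitLine'
```

```bash
sed -i 's/if d\[k\]>12/if d[k]>4/; s/v\[4:\]-v\[:-4\]/v[8:]-v[:-8]/; s/L\[k+2\]/L[k+4]/' h.py
cat > m.py <<'E'
from h import *
im=cv2.imread('pics/top0.png')[:,:,::-1].copy()
g=cv2.cvtColor(im,cv2.COLOR_RGB2GRAY).astype(np.float32)
C=[(233,132),(436,180),(397,360),(186,308)]
S=cv2.cvtColor(im,cv2.COLOR_RGB2HSV)[:,:,1].astype(np.float32)
for nm,G in (('sat',S),('grey',g)):
    G=np.ascontiguousarray(G)
    L=[edge(G,C[i],C[(i+1)%4]) for i in range(4)];print(nm,[l[2] for l in L])
    P=np.array([cross(L[i-1],L[i]) for i in range(4)]);print('px',P.round(1).tolist())
    W=ray('top',P,.1);print(W.round(4).tolist(),[round(float(np.linalg.norm(W[i]-W[(i+1)%4])),4) for i in range(4)])
    c=ring('top',yellow(im))
    mouth=(W[1]+W[2])/2; mid0=(W[0]+W[3])/2; ey=(mid0-mouth)/np.linalg.norm(mid0-mouth); ex=np.cross(ey,[0,0,1])
    tgt=mouth+.015*ey; yc=np.r_[c[0],.1]
    print('mouth',mouth,'ex',ex,'ey',ey,'yellow in mouth',(yc-mouth)@ex,(yc-mouth)@ey,'target',tgt,'shift',tgt-yc)
print('yellow top',c, yellow(im).mean(0))
s=cv2.imread('pics/scene0.png')[:,:,::-1].copy();print('yellow scene',ring('scene',yellow(s)),yellow(s).mean(0))
m=cv2.inRange(g,0,85).astype(np.uint8); k=np.zeros_like(m);k[245:320,285:360]=m[245:320,285:360]
b=max(cv2.findContours(k,0,1)[0],key=cv2.contourArea)[:,0];print('black',ring('top',b))
print('canister/clip/seg', ray('top',[(226,226),(222,280),(250,168)],.1).round(3).tolist())
cv2.imwrite('pics/crop.png',cv2.resize(im[120:370,180:480],None,fx=2.4,fy=2.4,interpolation=2)[:,:,::-1])
E
python3 m.py
```

```text
sat [60, 59, 60, 60]
px [[231.39999389648438, 130.10000610351562], [436.20001220703125, 179.60000610351562], [396.29998779296875, 360.6000061035156], [184.0, 308.29998779296875]]
[[0.7658, 0.2495, 0.1], [0.6673, -0.1615, 0.1], [0.3176, -0.0771, 0.1], [0.413, 0.3326, 0.1]] [0.4226, 0.3598, 0.4206, 0.3625]
mouth [ 0.49243107 -0.11926497  0.1       ] ex [ 0.97318843 -0.2300093   0.        ] ey [ 2.30009299e-01  9.73188431e-01 -1.31663959e-16] yellow in mouth 0.06835770612910337 0.19734595342172218 target [ 0.49588121 -0.10466715  0.1       ] shift [-1.08466194e-01 -1.61734064e-01 -2.77555756e-17]
grey [60, 60, 60, 59]
px [[231.8000030517578, 131.10000610351562], [435.5, 179.39999389648438], [396.5, 360.70001220703125], [184.8000030517578, 307.8999938964844]]
[[0.7637, 0.2487, 0.1], [0.6677, -0.16, 0.1], [0.3172, -0.0775, 0.1], [0.4137, 0.3311, 0.1]] [0.4198, 0.3601, 0.4199, 0.3596]
mouth [ 0.49246896 -0.11874003  0.1       ] ex [ 0.97337545 -0.22921655  0.        ] ey [0.22921655 0.97337545 0.        ] yellow in mouth 0.06860187680504151 0.19677055767564863 target [ 0.49590721 -0.1041394   0.1       ] shift [-1.08440203e-01 -1.61206314e-01 -2.77555756e-17]
yellow top (array([0.60434741, 0.05706692]), array([0.09684526, 0.09723807])) [326.56428571 210.45714286]
yellow scene (array([0.60567361, 0.05769125]), array([0.09801342, 0.09912423])) [305.27368421 201.15789474]
black (array([0.46562669, 0.06751601]), array([0.09772959, 0.09790277]))
canister/clip/seg [[0.573, 0.255, 0.1], [0.467, 0.26, 0.1], [0.689, 0.21, 0.1]]
```

View pics/crop.png

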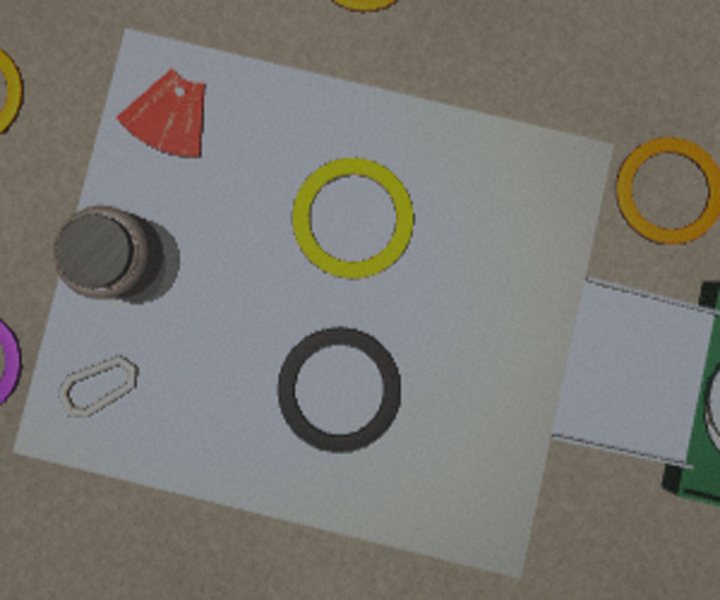

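The crop confirms it. The yellow ring at crop (352,218) is pure yellow and lies on the counter beside the black ring (339,389). The orange rings sit off the counter. The counter measures 0.420 x 0.360, which matches the given size, and the two views agree on the ring to within 2 mm.

I now move above the hole with the fingers closed, turning the tool so its x runs along the edge and its y points out over the chute.

```bash
python3 -m pendant '[[0.035,-0.021,0,0.05],[0.075,-0.045,0,0.1],[0.115,-0.069,0,0.2],[0.155,-0.093,0,0.3],[0.195,-0.117,0,0.4],[0.235,-0.141,0,0.5],[0.275,-0.165,0,0.6],[0.315,-0.189,0,0.673],[0.355,-0.213,0,0.673],[0.395,-0.237,0,0.673],[0.435,-0.261,0,0.673],[0.475,-0.285,0,0.673]]' 0
cat > st.py <<'E'
from h import *
s=arm.sense();R=np.array(s['ee_rot']);p=np.array(s['eef_pos'])
M=np.array([.4925,-.1187,.1]);ex=np.array([.9734,-.2292,0]);ey=np.array([.2292,.9734,0])
print('t',s['clock'],'tcp mouth mm',((p-M)@np.c_[ex,ey,[0,0,1]]*1e3).round(1),'F',np.round(s['contact_force'],1),'open',round(s['opening'],4),'xaxis in mouth',np.round([R[:,0]@ex,R[:,0]@ey],3))
def tool(w): return (R.T@(np.array(w)-p)).round(4)
if __name__=='__main__': print('to hole centre z=.16, tool:',tool([.605,.057,.16]))
E
python3 st.py
```

```text
clock: 1.3
eef_pos: [0.5434, -0.034, 0.2311]
ee_rot: [[0.974, -0.228, -0.0], [-0.228, -0.974, 0.0], [-0.0, 0.0, -1.0]]
contact_force: [0.5, -2.1, -0.5]
opening: -0.0003
grip_force: 0.0
t 1.3 tcp mouth mm [ 30.1  94.1 131.1] F [ 0.5 -2.1 -0.5] open -0.0003 xaxis in mouth [1.    0.001]
to hole centre z=.16, tool: [ 0.0392 -0.1027  0.0711]
```

```bash
python3 -m pendant '[[0.01,-0.026,0.018,0],[0.02,-0.052,0.036,0],[0.03,-0.078,0.054,0],[0.036,-0.095,0.064,0],[0.039,-0.103,0.071,0],[0.039,-0.103,0.071,0],[0.039,-0.103,0.071,0]]' 0 >/dev/null; python3 st.py; python3 - <<'E'
from h import *
cv2.imwrite('pics/w1.png',optics.grab_frame('wrist')[:,:,::-1])
im=optics.grab_frame('top');c=yellow(im);print(ring('top',c),len(c))
E
```

```text
t 2.0 tcp mouth mm [ 68.8 194.6  60.6] F [-0.1 -0.4  0.2] open -0.0002 xaxis in mouth [1.    0.001]
to hole centre z=.16, tool: [ 0.0005 -0.0022  0.0006]
(array([0.70435297, 0.37113243]), array([0.06803652, 0.07389258])) 115
```

View pics/w1.png

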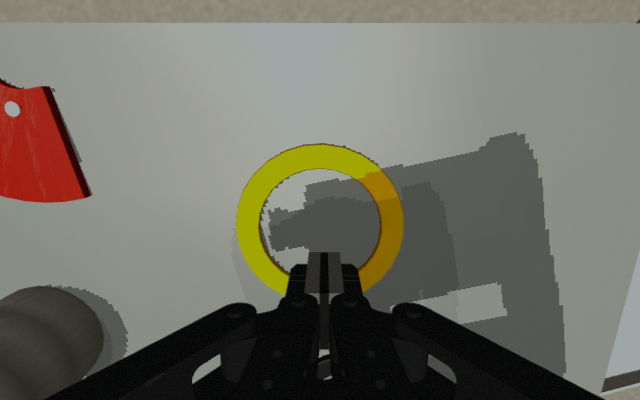

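The wrist view shows the yellow ring centred near (320,219), with the closed tips at (325,255), which are 60 mm higher. I'll check the ring position with a ray before going down.

```bash
python3 - <<'E'
from h import *
print(ray('wrist',[(320,144),(237,222),(403,222),(320,220)],.106).round(4).tolist(), np.round(arm.sense()['eef_pos'],4))
E
```

```text
[[0.6518, 0.0443, 0.106], [0.6188, 0.1024, 0.106], [0.5963, 0.0073, 0.106], [0.6087, 0.0546, 0.106]] [0.6042 0.0547 0.161 ]
```

```bash
python3 -m pendant '[[0,0,0.015,0],[0,0,0.03,0],[0,0,0.042,0],[0,0,0.05,0],[0,0,0.055,0],[0,0,0.0575,0],[0,0,0.0575,0],[0,0,0.0575,0]]' >/dev/null; python3 st.py
```

```text
t 2.9 tcp mouth mm [ 69.1 195.3   3.2] F [-0.6  1.3 -0.3] open 0.0003 xaxis in mouth [1.    0.001]
to hole centre z=.16, tool: [ 0.0002 -0.0016 -0.0568]
```

```bash
python3 -m pendant '[[0,0.006,0,0],[0,0.012,0,0],[0,0.018,0,0],[0,0.025,0,0],[0,0.032,0,0],[0,0.039,0,0],[0,0.046,0,0],[0,0.052,0,0],[0,0.057,0,0],[0,0.06,0,0],[0,0.06,0,0]]' | grep -E 'force'; python3 st.py; python3 - <<'E'
from h import *
cv2.imwrite('pics/w2.png',optics.grab_frame('wrist')[:,:,::-1])
E
```

```text
contact_force: [-0.2, 0.8, 0.2]
grip_force: 0.0
t 4.0 tcp mouth mm [ 68.9 134.8   2.8] F [-0.2  0.8  0.2] open 0.0001 xaxis in mouth [1.    0.001]
to hole centre z=.16, tool: [ 0.0004 -0.062  -0.0572]
```

View pics/w2.png

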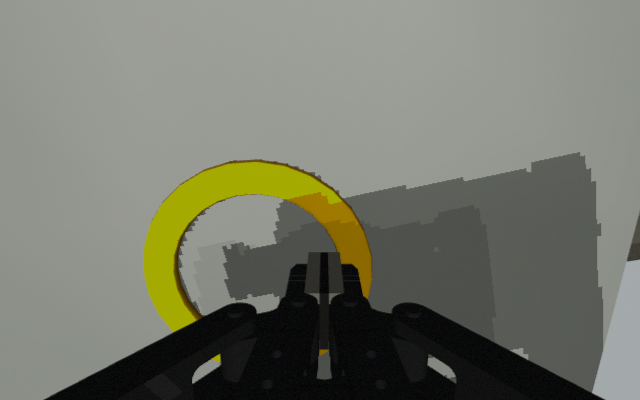

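The ring trails the closed tips as planned: the tips at (325,270) touch the right inner rim, and the ring is centred near (258,265). Next I add a ring measurement from the wrist view.

```bash
cat > wr.py <<'E'
from st import *
from scipy.optimize import least_squares
i=optics.camera_info('wrist'); im=optics.grab_frame('wrist')
h=cv2.cvtColor(im,cv2.COLOR_RGB2HSV); m=cv2.inRange(h,(15,150,60),(40,255,255))
c=max(cv2.findContours(m,0,1)[0],key=cv2.contourArea)[:,0]
q=ray('wrist',c,.106,i)[:,:2]
f=lambda v:np.hypot(*(q-v[:2]).T)-v[2]
r=least_squares(f,[*np.median(q,0),.05],loss='soft_l1',f_scale=.0005,bounds=([-2,-2,.047],[2,2,.052]))
d=np.r_[r.x[:2],.1]-M
print('ring in mouth mm',(d@ex*1e3).round(1),(d@ey*1e3).round(1),'r',r.x[2].round(4),'inliers',int((abs(f(r.x))<.0015).sum()),len(q))
E
python3 wr.py
```

```text
t 4.05 tcp mouth mm [ 68.9 135.    2.8] F [-0.5  0.3 -0.2] open -0.0 xaxis in mouth [1.    0.001]
ring in mouth mm 69.6 162.0 r 0.0477 inliers 335 756
```

```bash
python3 -m pendant '[[0,0.006,0,0],[0,0.015,0,0],[0,0.025,0,0],[0,0.035,0,0],[0,0.045,0,0],[0,0.055,0,0],[0,0.065,0,0],[0,0.075,0,0],[0,0.085,0,0],[0,0.093,0,0],[0,0.098,0,0],[0,0.1,0,0]]' | grep -E 'contact'; python3 -m pendant '[[0,-0.01,0,0],[0,-0.02,0,0],[0,-0.027,0,0],[0,-0.027,0,0]]' >/dev/null; python3 wr.py
```

```text
contact_force: [-0.2, 0.7, -0.2]
t 5.7 tcp mouth mm [68.9 63.6  2.8] F [-0.1 -0.7 -0.7] open -0.0002 xaxis in mouth [1.    0.003]
ring in mouth mm 70.4 62.4 r 0.047 inliers 270 752
```

```bash
python3 -m pendant '[[-0.006,0,0,0],[-0.014,0,0,0],[-0.022,0,0,0],[-0.03,0,0,0],[-0.039,0,0,0],[-0.048,0,0,0],[-0.057,0,0,0],[-0.066,0,0,0],[-0.074,0,0,0],[-0.08,0,0,0],[-0.083,0,0,0],[-0.083,0,0,0]]' | grep -E 'contact'; python3 wr.py; python3 - <<'E'
from h import *
cv2.imwrite('pics/w3.png',np.hstack([optics.grab_frame('wrist')[::1,100:500],optics.grab_frame('scene')[100:300,100:300].repeat(2,0).repeat(2,1)])[:,:,::-1])
im=optics.grab_frame('top');c=yellow(im);print(ring('top',c),len(c))
E
```

```text
contact_force: [-0.4, -1.1, 0.2]
t 6.95 tcp mouth mm [-14.4  62.1   2.8] F [-0.4 -1.1  0.2] open 0.0 xaxis in mouth [1.    0.001]
ring in mouth mm 10.6 60.9 r 0.0481 inliers 439 1015
(array([ 0.52980751, -0.05778372]), array([0.06482557, 0.08441436])) 123
```

View pics/w3.png

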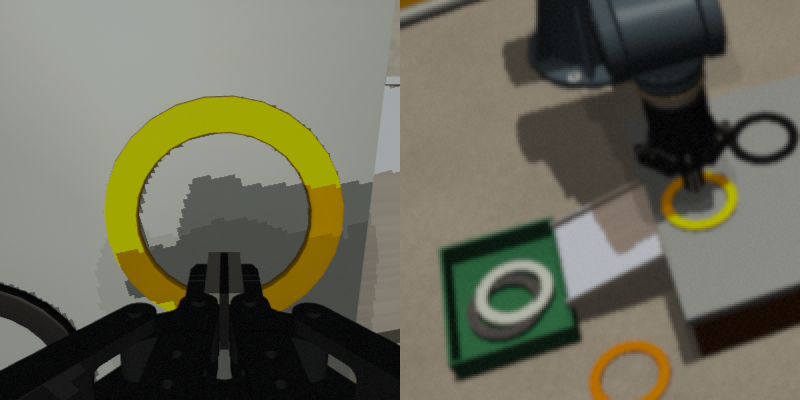

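The wrist half shows the whole yellow ring centred at (224,210), with the tips at its lower inner rim. The black ring at lower left is clear of the gripper. I push 10 mm more in -x, move the tips back to the hole centre and start the final -y push.

```bash
python3 -m pendant '[[-0.003,0,0,0],[-0.006,0,0,0],[-0.009,0,0,0],[-0.01,0,0,0],[-0.01,0,0,0],[0.0,0,0,0],[0.008,0,0,0],[0.0145,0,0,0],[0.0145,0,0,0]]' >/dev/null; python3 wr.py
```

```text
t 8.05 tcp mouth mm [ 1.5 62.   2.7] F [-1.2  0.4 -0.4] open 0.0005 xaxis in mouth [1.    0.001]
ring in mouth mm 2.5 60.9 r 0.047 inliers 269 746
```

```bash
python3 -m pendant '[[0,0.006,0,0],[0,0.014,0,0],[0,0.022,0,0],[0,0.03,0,0],[0,0.038,0,0],[0,0.046,0,0],[0,0.053,0,0],[0,0.059,0,0],[0,0.063,0,0],[0,0.065,0,0],[0,0.065,0,0]]' | grep contact; python3 -m pendant '[[0,-0.01,0,0],[0,-0.02,0,0],[0,-0.026,0,0],[0,-0.026,0,0]]'>/dev/null; python3 wr.py; python3 -m pendant '[[0,0,-0.02,0],[0,0,-0.05,0],[0,-0.03,-0.08,0],[0,-0.08,-0.09,0],[0,-0.13,-0.09,0],[0,-0.18,-0.09,0],[0,-0.23,-0.09,0],[0,-0.26,-0.09,0],[0,-0.26,-0.09,0],[0,-0.26,-0.09,0]]' >/dev/null
cat > tp.py <<'E'
from st import *
for n in ('top','scene'):
    im=optics.grab_frame(n); c=yellow(im); e=ring(n,c); d=np.r_[e[0],.1]-M
    print(n,'ring in mouth',(d@ex*1e3).round(1),(d@ey*1e3).round(1),e[1].round(4),len(c))
    cv2.imwrite(f'pics/{n}_l.png',im[:,:,::-1])
E
python3 tp.py
```

```text
contact_force: [0.0, 0.9, 0.4]
t 9.6 tcp mouth mm [ 0.5 24.2  2.8] F [ 0.6 -0.3  0.4] open 0.0 xaxis in mouth [1.    0.003]
ring in mouth mm 2.2 24.9 r 0.047 inliers 284 771
t 10.65 tcp mouth mm [  0.  283.2  92.5] F [-0.3 -0.  -0.5] open -0.0002 xaxis in mouth [1.    0.002]
top ring in mouth 0.4 26.1 [0.097  0.0973] 144
scene ring in mouth 0.9 27.3 [0.0977 0.0991] 97
```

View pics/top_l.png

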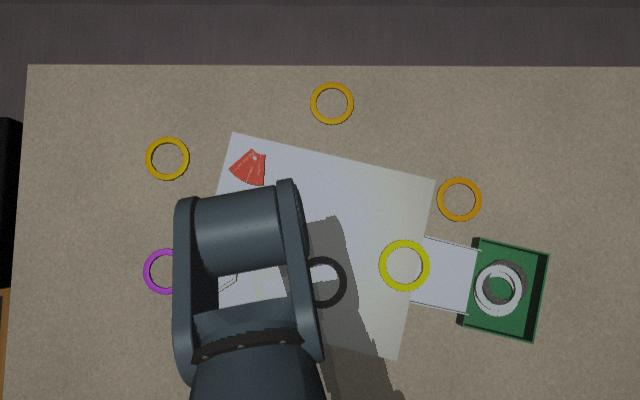

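The top view shows the yellow ring at (404,265), overhanging the chute edge and centred between the chute walls. The black ring (321,282), the segment and the rest are where they were. The ring is at mouth (0.4, 26) and needs 11 mm more.

```bash
python3 -m pendant '[[0,0.03,0,0],[0,0.08,0,0],[0,0.13,0,0],[0,0.18,0,0],[0,0.23,0,0],[0,0.259,0,0],[0,0.259,0.04,0],[0,0.259,0.07,0],[0,0.259,0.085,0],[0,0.259,0.0895,0],[0,0.259,0.0895,0],[0,0.259,0.0895,0]]' >/dev/null; python3 wr.py
```

```text
t 11.95 tcp mouth mm [ 1.  23.7  4.3] F [-0.1  0.3 -0.4] open 0.0002 xaxis in mouth [1.    0.001]
ring in mouth mm 2.2 25.0 r 0.047 inliers 279 768
```

```bash
python3 -m pendant '[[0,0,0.0012,0],[0,0.008,0.0012,0],[0,0.016,0.0012,0],[0,0.022,0.0012,0],[0,0.026,0.0012,0],[0,0.029,0.0012,0],[0,0.031,0.0012,0],[0,0.033,0.0012,0],[0,0.0345,0.0012,0],[0,0.0355,0.0012,0],[0,0.0355,0.0012,0],[0,0.0355,0.0012,0]]' | grep contact; python3 st.py; python3 -m pendant '[[0,-0.01,0,0],[0,-0.02,0,0],[0,-0.024,0,0],[0,-0.024,0,0]]'>/dev/null; python3 wr.py;  python3 -m pendant '[[0,0,-0.02,0],[0,0,-0.05,0],[0,-0.03,-0.08,0],[0,-0.08,-0.1,0],[0,-0.13,-0.1,0],[0,-0.18,-0.1,0],[0,-0.2,-0.1,0],[0,-0.2,-0.1,0],[0,-0.2,-0.1,0]]' >/dev/null; python3 tp.py
```

```text
contact_force: [0.3, 0.6, 0.2]
t 13.2 tcp mouth mm [  0.6 -11.4   2.1] F [0.3 0.6 0.2] open 0.0003 xaxis in mouth [1.    0.001]
to hole centre z=.16, tool: [ 0.0689 -0.2081 -0.0579]
t 13.6 tcp mouth mm [ 0.4 13.5  2.1] F [ 0.1 -0.6 -0.7] open -0.0002 xaxis in mouth [1.    0.002]
ring in mouth mm 2.2 16.8 r 0.047 inliers 280 767
t 14.55 tcp mouth mm [2.000e-01 2.124e+02 1.019e+02] F [1.2 0.2 0.1] open 0.0001 xaxis in mouth [1.    0.002]
top ring in mouth 0.5 17.8 [0.097  0.0973] 143
scene ring in mouth 0.6 19.5 [0.0988 0.0992] 98
```

```bash
python3 - <<'E'
from st import *
im=cv2.imread('pics/scene0.png')[:,:,::-1].copy(); g=cv2.cvtColor(im,cv2.COLOR_RGB2GRAY).astype(np.float32)
i=optics.camera_info('scene');f=200/np.tan(np.radians(i['fov_y']/2));K=np.array([[f,0,i['cx']],[0,f,i['cy']],[0,0,1]])
c=[M+sx*.18*ex+sy*ey for sx,sy in((-1,0),(1,0),(1,.42),(-1,.42))]
C=cv2.projectPoints(np.array(c),i['rvec'],i['tvec'],K,None)[0][:,0];print(C.round(0).tolist())
L=[edge(g,C[k],C[(k+1)%4],4) for k in range(4)];P=np.array([cross(L[k-1],L[k]) for k in range(4)])
W=ray('scene',P,.1);print(((W-M)@np.c_[ex,ey]*1e3).round(1).tolist(),[l[2] for l in L])
E
python3 -m pendant '[[0,0.03,0,0],[0,0.08,0,0],[0,0.13,0,0],[0,0.18,0,0],[0,0.2,0,0],[0,0.2,0.04,0],[0,0.2,0.075,0],[0,0.2,0.092,0],[0,0.2,0.099,0],[0,0.2,0.099,0],[0,0.2,0.099,0]]' >/dev/null; python3 wr.py
```

```text
t 14.65 tcp mouth mm [  0.4 211.5 102. ] F [ 0.4 -0.4  0.4] open -0.0001 xaxis in mouth [1. 0.]
[[211.0, 160.0], [242.0, 260.0], [400.0, 208.0], [344.0, 125.0]]
[[-186.8, 1.7], [179.9, 0.2], [181.0, 424.6], [-177.0, 406.3]] [59, 60, 49, 23]
t 15.75 tcp mouth mm [ 1.1 12.2  4.1] F [0.4 0.2 0.9] open -0.0001 xaxis in mouth [1.    0.001]
ring in mouth mm 2.2 16.7 r 0.047 inliers 275 764
```

```bash
python3 -m pendant '[[0,0,0.0012,0],[0,0.008,0.0012,0],[0,0.015,0.0012,0],[0,0.02,0.0012,0],[0,0.023,0.0012,0],[0,0.0245,0.0012,0],[0,0.0255,0.0012,0],[0,0.0265,0.0012,0],[0,0.027,0.0012,0],[0,0.027,0.0012,0],[0,0.027,0.0012,0]]' | grep contact; python3 st.py; python3 -m pendant '[[0,-0.01,0,0],[0,-0.02,0,0],[0,-0.026,0,0],[0,-0.026,0,0]]'>/dev/null; python3 wr.py;  python3 -m pendant '[[0,0,-0.02,0],[0,0,-0.05,0],[0,-0.03,-0.08,0],[0,-0.08,-0.1,0],[0,-0.13,-0.1,0],[0,-0.18,-0.1,0],[0,-0.2,-0.1,0],[0,-0.2,-0.1,0],[0,-0.2,-0.1,0]]' >/dev/null; python3 tp.py; cp pics/top_l.png pics/top_f.png; cp pics/scene_l.png pics/scene_f.png
```

```text
contact_force: [0.9, 1.7, 0.4]
t 16.9 tcp mouth mm [  0.5 -14.3   1.9] F [0.9 1.7 0.4] open -0.0004 xaxis in mouth [1.    0.001]
to hole centre z=.16, tool: [ 0.0689 -0.2111 -0.0581]
t 17.3 tcp mouth mm [ 0.5 12.6  1.9] F [-0.4  0.1 -0.7] open 0.0003 xaxis in mouth [1.    0.002]
ring in mouth mm 2.2 13.9 r 0.047 inliers 283 767
t 18.25 tcp mouth mm [2.000e-01 2.114e+02 1.017e+02] F [-0.1  0.3  0.5] open -0.0 xaxis in mouth [1.    0.002]
top ring in mouth 0.4 15.0 [0.0972 0.0976] 144
scene ring in mouth 0.6 16.5 [0.0981 0.0999] 99
```

View pics/scene_f.png

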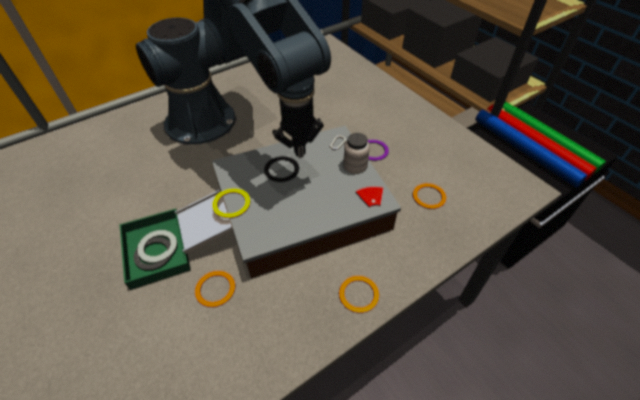

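The scene view shows the yellow ring at (232,203), flat and overhanging the chute mouth. The black ring (281,168), clip, canister and segment are unmoved, and the arm is clear. The ring measures (0.4, 15.0) from the mouth, on target.

```bash
python3 -c "
from rig import ticket
print(ticket.hand_in())"
```

```text
the job is handed in; nothing more can be done
None
```

I slid the yellow frame to the chute edge using only pushes from the closed fingertips and handed the job in: it lies flat, sticking out about 35 mm and centred to within about 1 mm, and nothing else appears to have moved.

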